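# Shut up the rivet chest

### The job

Close up the small grey steel rivet chest that stands open on the workbench: push both of its drawers fully home and swing its lid all the way down. Do it by pushing with the fingertips on the outside only: keep the fingers out of the drawers and from under the lid, do not lift the chest or shove it along the bench, and leave the bottle, the screwdriver and the stone beside it where they are.

Things in the scene. Friction and masses are not known exactly. Their poses are not given: they have to be found in the camera images.
- chest: Low painted grey steel chest standing loose on the bench, about 4 kg, 142 (x, with fronts and closed lid) x 250 (y) x 100 mm high when closed. Origin at its underside (on the bench), x axis pointing from the front to the back, y to the chest's left, z up. The case reaches from x = -60 to +70 mm; two drawers side by side in its front, a shallow open tray above them (rim at z = 92 mm), a lid hinged at the back.
- left_front (a point): Centre of the outer face of the left (+y of the chest) drawer's front, a flat panel 116 wide x 52 high x 9 mm thick with nothing to grip; the face looks along the chest's -x, its lower edge is 9 mm and its upper edge 61 mm over the bench. With the drawer shut it lies at (-72, 61.5, 35) mm in the chest's frame. Moves with the drawer.
- right_front (a point): The same for the right drawer; shut, it lies at (-72, -61.5, 35) mm in the chest's frame.
- left_drawer (a joint): How far the left drawer is pulled out, m: 0 fully home (a stop), starts 0.030 to 0.055; it slides along the chest's x with about 2 N of friction and stays where it is left.
- right_drawer (a joint): The same for the right drawer.
- lid (a joint): Opening angle of the lid, rad: 0 lying shut on the case, pi/2 upright; starts 1.0 to 1.3 (leaning towards the front). The hinge is stiff: the lid stays at any angle and takes about 2 N at its front edge. The lid is a flat plate 142 (hinge to front edge) x 250 x 8 mm, nothing to grip.
- lid_hinge_line (a point): Middle of the lid's hinge line, which runs along the chest's y; at (70, 0, 92) mm in the chest's frame. The lid's outer face lies 8 mm outside the plane through this line; shut, its top is 100 mm over the bench.
- lid_edge (a point): Middle of the lid's free (front) edge on its outer face, 142 mm from the hinge line; outer face = the upper face when shut, the face turned up and to the back when open.
- left_inside: Cork floor and inner side of the front of the left drawer: not to be touched.
- right_inside: The same in the right drawer.
- lid_lining: Cork lining on the underside of the lid: not to be touched.
- bottle: Plain dark brown bottle with a black cap, 53 mm wide, 162 mm high, loose, standing to the left of the chest (some 40 mm or more away); origin under its centre. Bystander.
- screwdriver: Small screwdriver with a black handle and a steel blade, 23 x 150 x 25 mm, lying loose to the right of the chest; origin under the centre. Bystander.
- stone: Small dark sharpening stone, 35 x 58 x 23 mm, loose, at the front left of the chest; origin under its centre. Bystander.

How it is judged:
By the outcome, as a careful person would: the job done as asked, in the order asked, and still so for the second after the job is handed in, with the robot touching nothing.
It also fails if it takes over 56 s, if anything falls off the work surface, if the arm or the gripper's body presses on something with over 40 N, if the wrist force passes 120 N, or if a joint passes its speed limit or range.

### The arm

A 6-joint arm with a two-finger parallel gripper is mounted at the origin on a cart in front of the work surface, level with it; the furniture and walls round the work are solid. World frame = base frame: x ahead of the robot, y to its left, z up, the work surface at z = 0. Lengths are in m, angles in rad, forces in N, time in s.
With the tool pointing down it reaches from about 0.425 to 0.95 m from the base axis. Payload 3.5 kg.
Tool frame: the origin (TCP) lies at the very end of the fingers, on their centre line; the grasp point (between the pads) lies 19 mm behind it (tcp_to_grasp is the distance from the TCP to the grasp point, in m); z points along the fingers, y is the direction in which the jaws open and shut (so a half turn about z gives the same grasp; the last joint's range is limited). The gripper opens to 85 mm and grips with 20 to 120 N. Pads are 22 mm wide; open, the fingers measure 114 mm over their backs; the gripper's body (76 mm by 85 mm) begins 54 mm behind the grasp point. The pads swing forward as they close: fully open they stand 13 mm farther back than shut.
Start: joints at [-1.307, 0.286, 1.577, -0, 1.279, -0.15], TCP at [0.271, -0.618, 0.231] pointing down, gripper open.
Joint ranges: [-2.77, 2.77], [-0.9, 2.22], [0.21, 2.48], [-1.53, 4.67], [0.24, 2.81], [-2.84, 2.84]. Speed limits (rad/s): [2.79, 2.79, 3.14, 3.14, 3.14, 3.14].

### API

Orientations are given as a unit quaternion [x, y, z, w].
In Python, from plant import * gives the robot as it stands. The module is installed in compiled form; this text tells all that it offers.
- The arm moves only by the tool arm_command, never from a script. Its argument "steps" is a list of rows, each a list of 3 entries, a list of its own where there are three numbers: the turn, a rotation vector about the tool's x, y, z in rad, then the shift along the tool's x, y, z in m, then the gripper command: -1 is shut, 1 is fully open, values between are in proportion. A call has 1 to 12 rows; each row is the pose to reach, as a shift and turn from the pose measured when the call began, along the tool's axes at that moment; what a row does not reach only later rows make up. A row lasts 1/8 s, in which the tool goes at most 62.5 mm and 10.7 degrees, less where a joint would pass 70% of its speed; a pose out of reach is approached as far as the arm can. A call with a gripper value outside its range is refused whole. The fingers move at their own pace and stop on an object; "force" is the grip in N (left out, the last holds). Time passes only in rows, so rows that repeat a pose let the fingers close. It gives the time, the measured TCP pose, the force and the opening at its end, in the units of the state.
- get_state(): the state, without advancing time (a new reading comes with each control period).
- read_camera(name): name is "side" or "top"; returns a dict with "frame" (420x560x3 uint8, red, green, blue), "vfov" (degrees; the focal length in pixels is half the picture's height over the tangent of half this angle, whatever the lens; pixels are square), "cx", "cy" (the principal point, pixels), "position" and "rotation" of the camera in the world. Camera axes: x right, y up, looking along -z (the intrinsics and any distortion apply to the point x, -y, -z); pixel columns grow to the right and rows downward; lengths in m; the calibration is good to about 2 mm. A picture is of the moment at which its call begins. There is no depth.
- sign_off(): hands the job in, once; it reports no verdict.
The state is a dict: "time": time; "qpos": joint angles; "dq": joint speeds; "joint_efforts": joint torques, N m; "eef_pos": TCP position; "tcp_rot": TCP orientation; "contact_force": force on the tool from outside, world axes, zero at the start; "wrist_torque": the same for the moment, N m; "opening": opening from 0.0 (shut) to 1.0 (fully open).
Only numpy, scipy, OpenCV 4.12 (cv2) and the standard library are available. Lean on these libraries where they do the work, as an engineer would, in place of code of your own. Each camera call takes 0.05 s, during which the arm holds its last target.

## Working session

There is one attempt and no reset: what is moved stays moved. The work goes in short steps, Python scripts to look and compute and a tool call to move; the robot and the scene stay as the last step left them, time stands still between calls to the robot, and variables do not carry over. Pictures are saved under pics/ and viewed, and the job is handed in when it is done.

Besides the shell and the picture viewer there is one more tool, called after "Emit:" in YAML: its name, and indented under it one key for each argument. arm_command: Moves the arm, as the interface text tells. Its arguments: {"type":"object","properties":{"steps":{"type":"array"},"force":{"type":"number"}},"required":["steps"]}

```bash
mkdir -p pics; python3 - <<'E'
from plant import *
import cv2
s=get_state(); print({k:s[k] for k in s})
for n in("side","top"):
    c=read_camera(n); print(n,{k:c[k] for k in c if k!="frame"})
    cv2.imwrite(f"pics/{n}0.png",c["frame"][:,:,::-1])
E
```

```text
{'time': 0.0, 'qpos': array([-1.30699836e+00,  2.87202353e-01,  1.57819445e+00,  9.07956014e-06,
        1.27857815e+00, -1.50027355e-01]), 'dq': array([-0.00092133,  0.00169179, -0.00068515, -0.00141735, -0.00078999,
       -0.00026279]), 'joint_efforts': array([-1.08464075e-03, -4.05986595e+01, -2.92627305e+01, -1.57186714e-04,
        5.83617380e-03,  5.68864166e-06]), 'eef_pos': array([ 0.27126579, -0.6173739 ,  0.22991326]), 'tcp_rot': array([ 9.78669415e-01,  2.05437965e-01, -6.33836789e-05, -1.18947076e-03]), 'contact_force': array([-0.24771675,  0.58647102,  0.21837745]), 'wrist_torque': array([ 0.03797702, -0.05003009,  0.00082971]), 'opening': 1.0024276626703656}
side {'vfov': 53.80598591699237, 'cx': 283.04161000035924, 'cy': 214.84340409680283, 'position': array([0.32236985, 0.7545276 , 0.511259  ]), 'rotation': array([-0.08631282,  0.50453409,  0.84561022, -0.15145561])}
top {'vfov': 45.14929578000838, 'cx': 281.89645448348205, 'cy': 211.23131469058134, 'position': array([ 0.44362921, -0.01463639,  1.32108242]), 'rotation': array([-0.03917214,  0.03847943,  0.70860541, -0.70346518])}
```

View pics/side0.png

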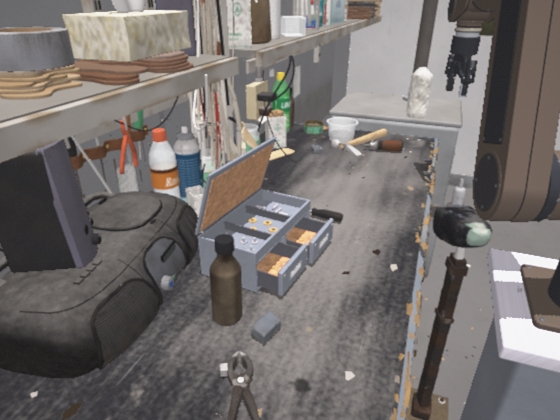

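View pics/top0.png

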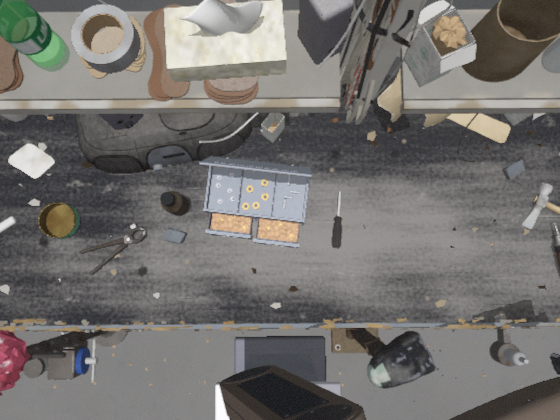

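```bash
cat > h.py <<'E'
import numpy as np, cv2
from scipy.spatial.transform import Rotation as R
def K(c):
    f=c["frame"].shape[0]/2/np.tan(np.radians(c["vfov"])/2); return f
def ray(c,u,v):
    f=K(c); d=np.array([(u-c["cx"])/f,-(v-c["cy"])/f,-1.]); return R.from_quat(c["rotation"]).apply(d/np.linalg.norm(d))
def onz(c,u,v,z):
    d=ray(c,u,v); p=c["position"]; return p+d*(z-p[2])/d[2]
def proj(c,P):
    q=R.from_quat(c["rotation"]).inv().apply(np.atleast_2d(P)-c["position"]); f=K(c)
    return np.c_[c["cx"]+f*q[:,0]/-q[:,2], c["cy"]-f*q[:,1]/-q[:,2]]
def tri(c1,uv1,c2,uv2):
    p1,d1,p2,d2=c1["position"],ray(c1,*uv1),c2["position"],ray(c2,*uv2)
    t=np.linalg.lstsq(np.c_[d1,-d2],p2-p1,rcond=None)[0]
    a,b=p1+t[0]*d1,p2+t[1]*d2
    return (a+b)/2,np.linalg.norm(a-b)
def crop(c,x0,y0,x1,y1,s,fn):
    im=cv2.resize(c["frame"][y0:y1,x0:x1,::-1],None,fx=s,fy=s,interpolation=cv2.INTER_CUBIC); cv2.imwrite(fn,im)
E
python3 - <<'E'
from plant import *
from h import *
import pickle
cs={n:read_camera(n) for n in("side","top")}
pickle.dump(cs,open("c0.pkl","wb"))
crop(cs["top"],150,140,350,260,4,"pics/topc0.png")
crop(cs["side"],180,130,360,350,2.7,"pics/sidec0.png")
E
```

```text
(no output)
```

View pics/topc0.png

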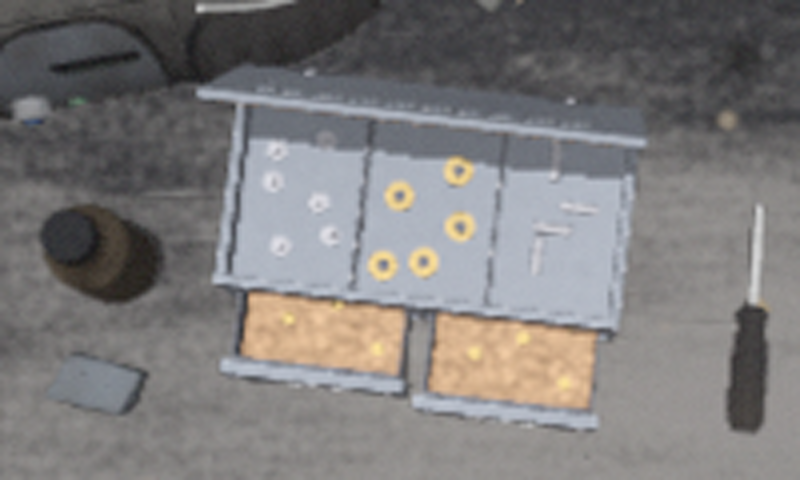

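View pics/sidec0.png

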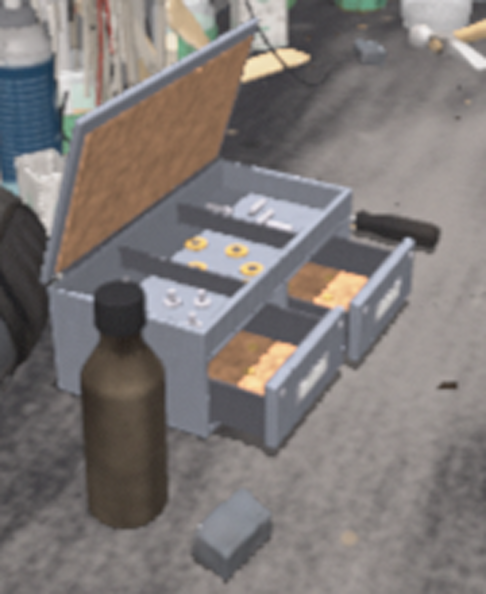

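```bash
python3 - <<'E'
from h import *
import pickle
cs=pickle.load(open("c0.pkl","rb")); t,s=cs["top"],cs["side"]
T=lambda u,v:((u+.5)/4-.5+150,(v+.5)/4-.5+140)
S=lambda u,v:((u+.5)/2.7-.5+180,(v+.5)/2.7-.5+130)
np.set_printoptions(precision=4,suppress=True)
for n,p,z in [("rimFL",(214,284),.092),("rimFR",(613,333),.092),
  ("LfrontL",(221,365),.061),("LfrontR",(405,388),.061),("LfrontLo",(221,374),.061),("LfrontRo",(404,393),.061),
  ("Rfront L",(414,396),.061),("R R",(598,420),.061),("RLo",(414,405),.061),("RRo",(597,428),.061),
  ("stone",(55,385),.023),("stone",(128,412),.023),("stone",(145,372),.023),("bottlecap",(68,236),.162),("sd",(758,205),.012),("sd",(745,430),.02)]:
  print(n,onz(t,*T(*p),z))
for n,a,b in [("lidL outer/inner top",(198,90),(76,127)),("lidR",(645,142),(256,25)),("rimFR",(613,333),(352,190)),("rimFL",(214,284),(208,333)),("bottle",(68,236),(120,293))]:
  print(n,tri(t,T(*a),s,S(*b)))
E
```

```text
rimFL [0.5821 0.179  0.092 ]
rimFR [ 0.5502 -0.0649  0.092 ]
LfrontL [0.5347 0.179  0.061 ]
LfrontR [0.5194 0.064  0.061 ]
LfrontLo [0.529  0.1789 0.061 ]
LfrontRo [0.5163 0.0646 0.061 ]
Rfront L [0.5144 0.0584 0.061 ]
R R [ 0.4986 -0.0562  0.061 ]
RLo [0.5088 0.0584 0.061 ]
RRo [ 0.4937 -0.0555  0.061 ]
stone [0.5253 0.2915 0.023 ]
stone [0.5076 0.2442 0.023 ]
stone [0.5332 0.2337 0.023 ]
bottlecap [0.6028 0.2528 0.162 ]
sd [ 0.6406 -0.1641  0.012 ]
sd [ 0.4933 -0.152   0.02  ]
lidL outer/inner top (array([0.6753, 0.1682, 0.2229]), np.float64(6.413115530383307e-05))
lidR (array([ 0.6449, -0.0786,  0.2203]), np.float64(0.00015348676954043277))
rimFR (array([ 0.5516, -0.0647,  0.0909]), np.float64(0.002552673545197008))
rimFL (array([0.5815, 0.1788, 0.0912]), np.float64(0.00150088470806024))
bottle (array([0.6034, 0.2532, 0.1608]), np.float64(0.000870997277167249))
```

```bash
python3 - <<'E'
from h import *
import pickle
cs=pickle.load(open("c0.pkl","rb")); t,s=cs["top"],cs["side"]
np.set_printoptions(precision=4,suppress=True)
for z in (.25,.3,.35,.4,.45,.5,.55,.6):
  P=[onz(t,u,v,z) for u,v in ((20,108),(330,108),(100,98),(330,98))]
  print(z,[p[:2] for p in P],proj(s,P).round(0).tolist())
for z in (0,.05,.1,.15,.2):
  print(z,[onz(t,u,v,z)[:2] for u,v in ((150,170),(200,160),(245,135),(272,125),(390,115))])
crop(t,60,80,460,260,2,"pics/tw.png")
E
```

```text
0.25 [array([0.7928, 0.5563]), array([ 0.7877, -0.1206]), array([0.814 , 0.3823]), array([ 0.8102, -0.121 ])] [[-79.0, 275.0], [225.0, 115.0], [43.0, 201.0], [217.0, 114.0]]
0.3 [array([0.7765, 0.5297]), array([ 0.7716, -0.1157]), array([0.7967, 0.3637]), array([ 0.793, -0.116])] [[-61.0, 224.0], [229.0, 95.0], [54.0, 165.0], [221.0, 94.0]]
0.35 [array([0.7602, 0.503 ]), array([ 0.7555, -0.1107]), array([0.7794, 0.3452]), array([ 0.7759, -0.1111])] [[-42.0, 171.0], [233.0, 73.0], [66.0, 127.0], [225.0, 72.0]]
0.4 [array([0.7439, 0.4764]), array([ 0.7395, -0.1058]), array([0.7622, 0.3267]), array([ 0.7588, -0.1061])] [[-22.0, 116.0], [238.0, 49.0], [78.0, 87.0], [230.0, 49.0]]
0.45 [array([0.7276, 0.4497]), array([ 0.7234, -0.1008]), array([0.7449, 0.3082]), array([ 0.7417, -0.1011])] [[-1.0, 60.0], [243.0, 24.0], [91.0, 44.0], [235.0, 24.0]]
0.5 [array([0.7113, 0.4231]), array([ 0.7074, -0.0959]), array([0.7276, 0.2896]), array([ 0.7246, -0.0962])] [[20.0, 2.0], [248.0, -3.0], [104.0, -0.0], [240.0, -3.0]]
0.55 [array([0.695 , 0.3964]), array([ 0.6913, -0.0909]), array([0.7103, 0.271
[... 229 characters left out ...]
 -64.0], [133.0, -97.0], [252.0, -64.0]]
0 [array([0.7021, 0.3357]), array([0.7282, 0.2031]), array([0.7953, 0.0834]), array([0.8222, 0.011 ]), array([ 0.8474, -0.3062])]
0.05 [array([0.6923, 0.3224]), array([0.7174, 0.1949]), array([0.782 , 0.0797]), array([0.8079, 0.01  ]), array([ 0.8321, -0.2952])]
0.1 [array([0.6826, 0.3091]), array([0.7066, 0.1866]), array([0.7687, 0.076 ]), array([0.7936, 0.0091]), array([ 0.8168, -0.2841])]
0.15 [array([0.6728, 0.2959]), array([0.6958, 0.1784]), array([0.7554, 0.0723]), array([0.7792, 0.0081]), array([ 0.8015, -0.2731])]
0.2 [array([0.663 , 0.2826]), array([0.6851, 0.1702]), array([0.7421, 0.0685]), array([0.7649, 0.0071]), array([ 0.7862, -0.2621])]
```

View pics/tw.png

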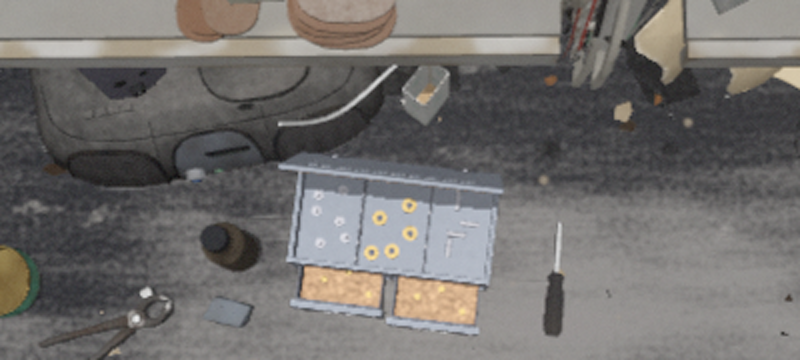

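```bash
cat >> h.py <<'E'
O=np.array([.626,.0493,0]); PSI=-.129
C=R.from_euler('z',PSI)
def w(p): return O+C.apply(np.array(p))
def tgt(p,tilt=0):
    # tool x = -chest x, z down; tilt>0 leans the gripper body towards the robot
    base=R.from_matrix(np.c_[[-1,0,0],[0,1,0],[0,0,-1]].T if 0 else np.array([[-1,0,0],[0,1,0],[0,0,-1]]).T)
    return w(p), C*R.from_euler('y',-tilt)*base
def cmd(s,p,tilt=0):
    P,Q=tgt(p,tilt); R0=R.from_quat(s["tcp_rot"])
    return (R0.inv()*Q).as_rotvec().round(4), R0.inv().apply(P-s["eef_pos"]).round(4)
def chest(p): return C.inv().apply(np.array(p)-O)
E
python3 - <<'E'
from plant import *
from h import *
s=get_state()
print(tgt([0,0,0])[1].as_matrix().round(3))
for p in ([-.165,-.0615,.15],[-.165,-.0615,.03]): print(w(p),cmd(s,p))
E
```

```text
[[-0.992  0.129  0.   ]
 [ 0.129  0.992  0.   ]
 [ 0.     0.    -1.   ]]
[0.45445946 0.00953702 0.15      ] (array([-2.0000e-04, -2.1000e-03, -2.5988e+00]), array([ 0.4198, -0.5005,  0.0813]))
[0.45445946 0.00953702 0.03      ] (array([-2.0000e-04, -2.1000e-03, -2.5988e+00]), array([ 0.4198, -0.5003,  0.2013]))
```

Emit:
arm_command:
  steps:
    - [[0, 0, -0.6], [0.1, -0.12, 0.02], -1]
    - [[0, 0, -0.6], [0.1, -0.12, 0.02], -1]
    - [[0, 0, -1.2], [0.2, -0.24, 0.04], -1]
    - [[0, 0, -1.2], [0.2, -0.24, 0.04], -1]
    - [[0, 0, -1.2], [0.2, -0.24, 0.04], -1]
    - [[0, 0, -1.9], [0.3, -0.36, 0.06], -1]
    - [[0, 0, -1.9], [0.3, -0.36, 0.06], -1]
    - [[0, 0, -1.9], [0.3, -0.36, 0.06], -1]
    - [[0, 0, -2.6], [0.42, -0.5, 0.08], -1]
    - [[0, 0, -2.6], [0.42, -0.5, 0.08], -1]
    - [[0, 0, -2.6], [0.42, -0.5, 0.08], -1]
    - [[0, 0, -2.6], [0.42, -0.5, 0.08], -1]
  force: 40

```text
time: 1.7
eef_pos: [0.4546, 0.0131, 0.1506]
tcp_rot: [0.23, 0.973, 0.001, -0.001]
contact_force: [-0.2, -1.4, 0.1]
opening: -0.004
```

```bash
python3 - <<'E'
from plant import *
from h import *
s=get_state(); print(s["time"],s["eef_pos"],chest(s["eef_pos"]),s["contact_force"],s["opening"],s["qpos"])
print(cmd(s,[-.155,-.0615,.03]))
c=read_camera("side");crop(c,160,60,560,360,2,"pics/s1.png")
E
```

```text
1.7 [0.45461174 0.01308141 0.15062117] [-0.16530495 -0.05796547  0.15062117] [-0.17559223 -1.41778275  0.11228834] -0.0038604275024243244 [-0.19606193 -0.12682495  2.17197332  0.00222025  1.09842577 -1.30328185]
(array([ 0.0018, -0.0022, -0.3356]), array([-1.120e-02, -1.000e-04,  1.206e-01]))
```

View pics/s1.png

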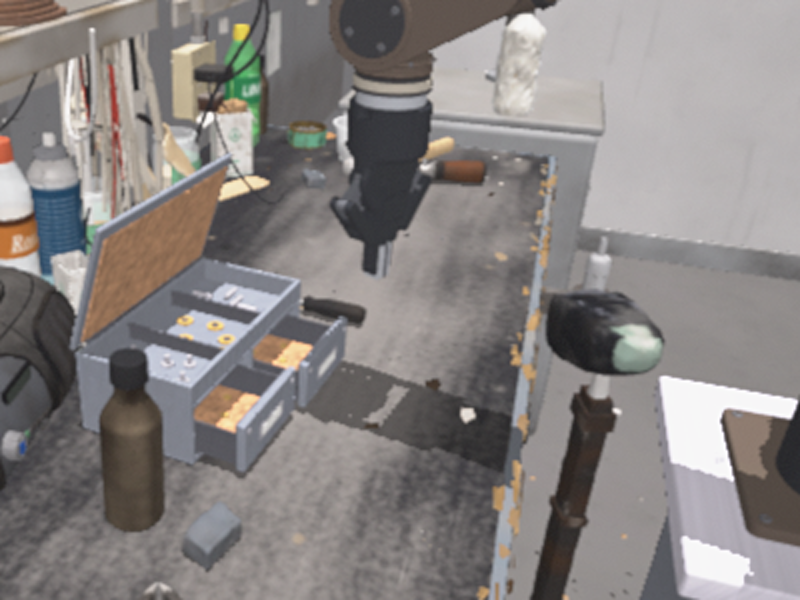

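The picture shows the closed gripper at about (375, 250) in the enlarged side view, in front of and above the right drawer, with nothing disturbed. Next I finish the turn and go down in front of the face.

Emit:
arm_command:
  steps:
    - [[0, 0, -0.17], [0, 0, 0.04], -1]
    - [[0, 0, -0.336], [0, 0, 0.07], -1]
    - [[0, 0, -0.336], [0, 0, 0.1], -1]
    - [[0, 0, -0.336], [0, 0, 0.12], -1]
    - [[0, 0, -0.336], [0, 0, 0.12], -1]
    - [[0, 0, -0.336], [0, 0, 0.12], -1]

```text
time: 2.5
eef_pos: [0.4551, 0.0113, 0.0317]
tcp_rot: [0.064, 0.998, 0.001, 0.0]
contact_force: [-1.6, -0.3, 0.0]
opening: 0.0
```

```bash
python3 - <<'E'
from plant import *
from h import *
s=get_state(); print(s["time"],s["eef_pos"],chest(s["eef_pos"]),s["contact_force"],s["qpos"])
print(cmd(s,[-.135,-.0615,.03]),cmd(s,[-.085,-.0615,.03]))
E
```

```text
2.5 [0.4551366  0.01132492 0.03167677] [-0.16455849 -0.05963985  0.03167677] [-1.57527576 -0.31543796  0.01466693] [-1.99359075e-01  7.85506971e-02  2.23154929e+00  1.82571470e-03
  8.31674680e-01 -1.64316123e+00]
(array([ 0.0014, -0.0001,  0.0008]), array([-0.0296, -0.0019,  0.0017])) (array([ 0.0014, -0.0001,  0.0008]), array([-0.0796, -0.0019,  0.0017]))
```

Emit:
arm_command:
  steps:
    - [[0, 0, 0], [-0.01, -0.001, 0.001], -1]
    - [[0, 0, 0], [-0.02, -0.002, 0.001], -1]
    - [[0, 0, 0], [-0.03, -0.002, 0.001], -1]
    - [[0, 0, 0], [-0.036, -0.002, 0.001], -1]
    - [[0, 0, 0], [-0.042, -0.002, 0.001], -1]
    - [[0, 0, 0], [-0.048, -0.002, 0.001], -1]
    - [[0, 0, 0], [-0.054, -0.002, 0.001], -1]
    - [[0, 0, 0], [-0.06, -0.002, 0.001], -1]
    - [[0, 0, 0], [-0.065, -0.002, 0.001], -1]
    - [[0, 0, 0], [-0.07, -0.002, 0.001], -1]
    - [[0, 0, 0], [-0.07, -0.002, 0.001], -1]

```text
time: 3.88
eef_pos: [0.5251, 0.0001, 0.0308]
tcp_rot: [0.064, 0.998, 0.0, 0.001]
contact_force: [-0.2, -0.2, -0.9]
opening: -0.001
```

```bash
python3 - <<'E'
from plant import *
from h import *
s=get_state(); print(s["time"],s["eef_pos"],chest(s["eef_pos"]),C.inv().apply(s["contact_force"]),s["qpos"])
print(cmd(s,[-.083,-.0615,.03]))
c=read_camera("side");crop(c,160,130,400,310,3,"pics/s2.png")
c=read_camera("top");crop(c,150,140,350,260,4,"pics/t2.png")
E
```

```text
3.875 [5.25082167e-01 9.25647935e-05 3.07979586e-02] [-0.09374914 -0.0617809   0.03079796] [-0.14597058 -0.26076248 -0.91342696] [-1.93679671e-01  2.21869473e-01  2.06738908e+00  1.35473411e-03
  8.50996188e-01 -1.63724136e+00]
(array([0.0009, 0.0014, 0.0009]), array([-0.0107,  0.0003,  0.0008]))
```

View pics/s2.png

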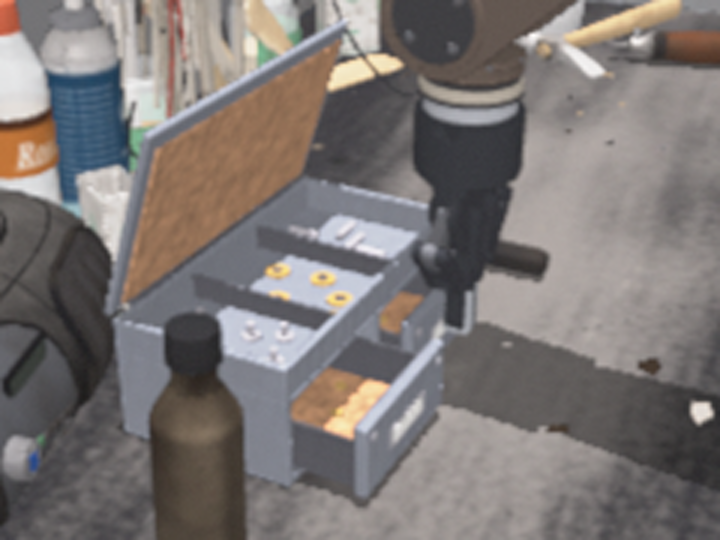

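View pics/t2.png

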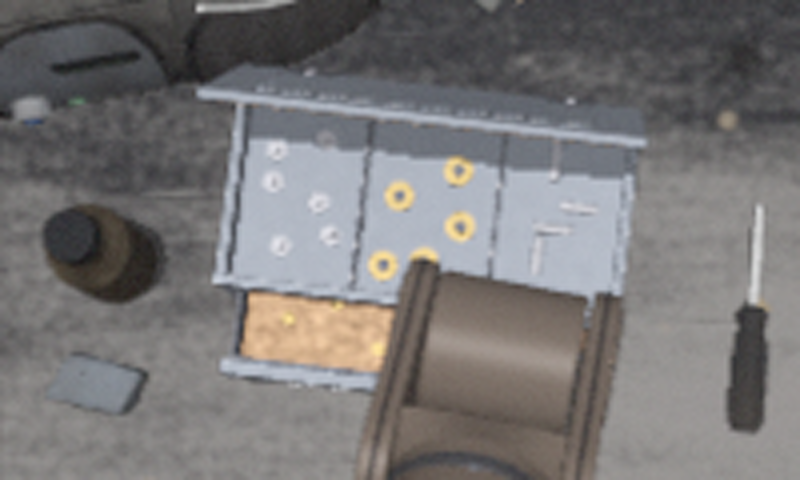

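Emit:
arm_command:
  steps:
    - [[0, 0, 0], [-0.002, 0, 0], -1]
    - [[0, 0, 0], [-0.004, 0, 0], -1]
    - [[0, 0, 0], [-0.006, 0, 0], -1]
    - [[0, 0, 0], [-0.007, 0, 0], -1]

```text
time: 4.47
eef_pos: [0.532, -0.0009, 0.031]
tcp_rot: [0.064, 0.998, 0.0, 0.001]
contact_force: [-1.7, 0.9, 0.5]
opening: -0.002
```

```bash
python3 - <<'E'
from plant import *
from h import *
s=get_state(); print(s["time"],s["eef_pos"],chest(s["eef_pos"]),C.inv().apply(s["contact_force"]))
c=read_camera("side");crop(c,240,170,360,260,6,"pics/s3.png")
E
```

```text
4.475 [ 0.53203772 -0.00085265  0.03097372] [-0.08672979 -0.06182348  0.03097372] [-1.82485045  0.71187367  0.49690109]
```

View pics/s3.png

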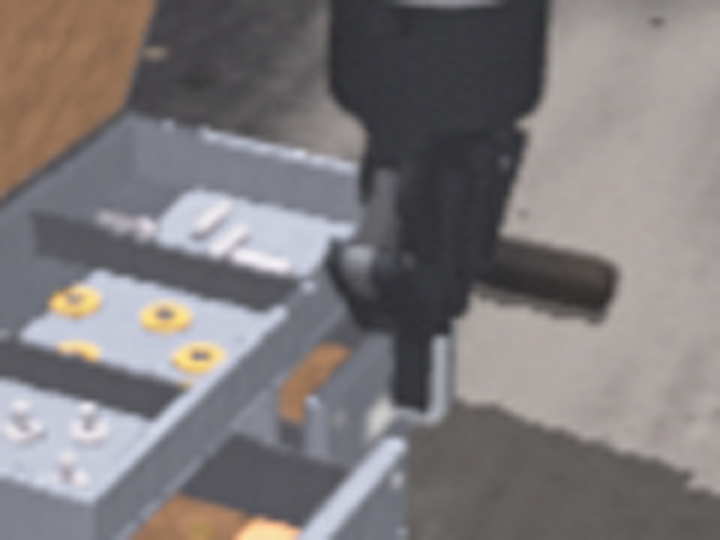

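Emit:
arm_command:
  steps:
    - [[0, 0, 0], [-0.001, 0, 0], -1]
    - [[0, 0, 0], [-0.002, 0, 0], -1]
    - [[0, 0, 0], [-0.003, 0, 0], -1]

```text
time: 4.9
eef_pos: [0.5352, -0.0012, 0.031]
tcp_rot: [0.064, 0.998, 0.0, 0.001]
contact_force: [-2.5, 0.9, 0.4]
opening: -0.001
```

```bash
python3 - <<'E'
from plant import *
from h import *
s=get_state(); print(s["time"],s["eef_pos"],chest(s["eef_pos"]),C.inv().apply(s["contact_force"]))
c=read_camera("side");crop(c,240,170,360,260,6,"pics/s4.png")
s=get_state();print(C.inv().apply(s["contact_force"]))
E
```

```text
4.9 [ 0.53515676 -0.00123805  0.03095107] [-0.08358708 -0.06180444  0.03095107] [-2.58979998  0.54965442  0.43222546]
[-2.11938529  1.56937019  0.28614924]
```

View pics/s4.png

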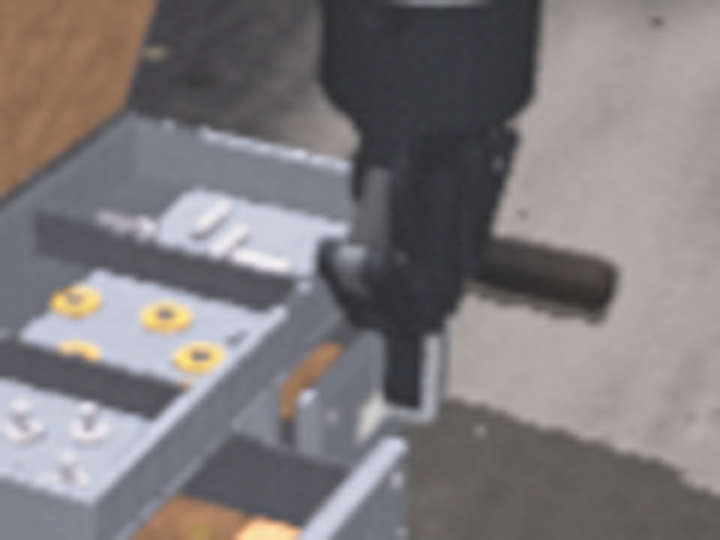

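```bash
python3 - <<'E'
from h import *
import pickle
s=pickle.load(open("c0.pkl","rb"))["side"]
for d in (0,.005,.01,.015):
  p=proj(s,[w([-.072-d,-.0035,.061]),w([-.063-d,-.0035,.061])]); print(d,((p-[240,170]+.5)*6-.5).round(0).tolist())
p=proj(s,[w([-.06,-.125,.092]),w([-.06,.125,.092]),w([-.072-.040,.0035,.061]),w([-.072-.040,.1195,.061])]); print(((p-[240,170]+.5)*6-.5).round(0).tolist(),p)
E
```

```text
0 [[316.0, 403.0], [293.0, 396.0]]
0.005 [[329.0, 406.0], [306.0, 400.0]]
0.01 [[342.0, 410.0], [319.0, 403.0]]
0.015 [[355.0, 413.0], [332.0, 407.0]]
[[431.0, 179.0], [94.0, 501.0], [413.0, 441.0], [254.0, 623.0]] [[311.40036261 199.37039213]
 [255.29046584 253.09869333]
 [308.42966725 243.13755795]
 [281.96988893 273.42380264]]
```

Emit:
arm_command:
  steps:
    - [[0, 0, 0], [-0.001, 0, 0], -1]
    - [[0, 0, 0], [-0.002, 0, 0], -1]

```text
time: 5.2
eef_pos: [0.5373, -0.0015, 0.031]
tcp_rot: [0.064, 0.998, 0.0, 0.001]
contact_force: [-2.0, 0.6, 0.3]
opening: 0.006
```

```bash
python3 - <<'E'
from plant import *
from h import *
s=get_state(); print(s["time"],s["eef_pos"],chest(s["eef_pos"]),C.inv().apply(s["contact_force"]))
c=read_camera("side");crop(c,240,170,360,260,6,"pics/s5.png")
s=get_state();print(C.inv().apply(s["contact_force"]))
E
```

```text
5.2 [ 0.53732221 -0.0014989   0.03096175] [-0.08140607 -0.06178455  0.03096175] [-2.09419392  0.34679234  0.26642519]
[-1.6472256   1.05483405  0.31785141]
```

View pics/s5.png

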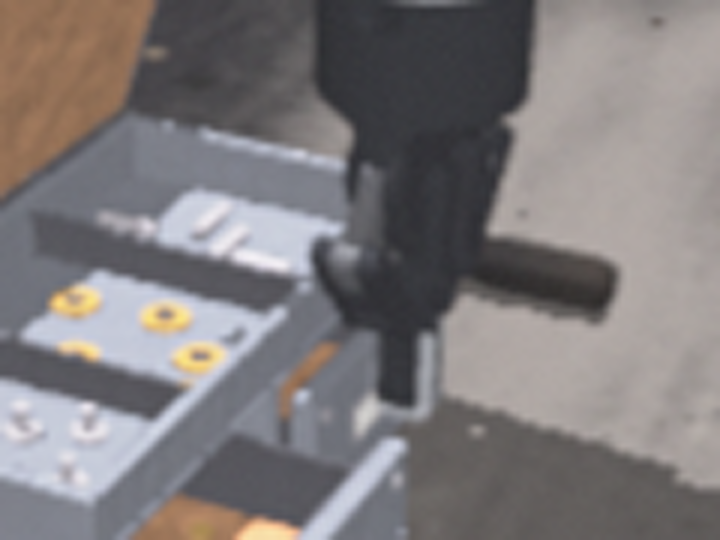

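Emit:
arm_command:
  steps:
    - [[0, 0, 0], [-0.001, 0, 0], -1]
    - [[0, 0, 0], [-0.002, 0, 0], -1]

```text
time: 5.5
eef_pos: [0.5382, -0.0016, 0.0309]
tcp_rot: [0.064, 0.998, 0.001, -0.001]
contact_force: [-7.6, 1.7, 6.0]
opening: -0.001
```

```bash
cat > st.py <<'E'
from plant import *
from h import *
import sys
s=get_state(); print(s["time"],s["eef_pos"],chest(s["eef_pos"]),C.inv().apply(s["contact_force"]))
c=read_camera("side");crop(c,240,170,360,260,6,sys.argv[1])
s=get_state();print(C.inv().apply(s["contact_force"]))
E
python3 st.py pics/s6.png
```

```text
5.5 [ 0.5381832  -0.00160535  0.03089736] [-0.08053854 -0.06177935  0.03089736] [-7.73981157  0.67156455  5.99740708]
[-7.18342774  0.16165225  4.58472294]
```

View pics/s6.png

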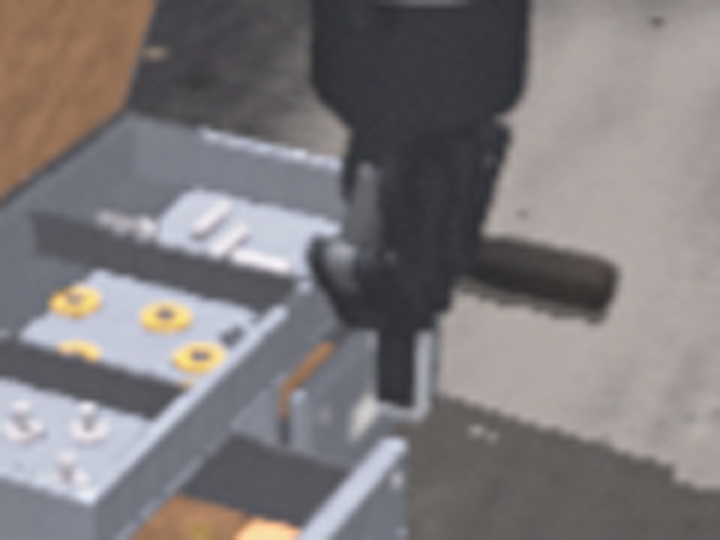

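Emit:
arm_command:
  steps:
    - [[0, 0, 0], [0.008, 0, 0], -1]
    - [[0, 0, 0], [0.016, 0, -0.005], -1]
    - [[0, 0, 0], [0.025, 0, -0.01], -1]
    - [[0, 0, 0], [0.025, 0, -0.01], -1]

```text
time: 6.05
eef_pos: [0.5133, 0.0016, 0.0417]
tcp_rot: [0.064, 0.998, 0.0, -0.0]
contact_force: [-0.1, 0.6, -0.2]
opening: 0.002
```

```bash
python3 st.py pics/s7.png; python3 - <<'E'
from plant import *
from h import *
s=get_state();print(cmd(s,[-.095,-.0615,.04],.2))
c=read_camera("top");crop(c,150,140,350,260,4,"pics/t7.png")
E
```

```text
6.05 [0.51328952 0.00159712 0.04166073] [-0.10563735 -0.06180588  0.04166073] [-0.12800477  0.59314271 -0.23165636]
[0.05876578 0.54692951 0.04371044]
(array([ 0.001 , -0.2004,  0.0009]), array([-0.0104,  0.0003,  0.0015]))
```

View pics/s7.png

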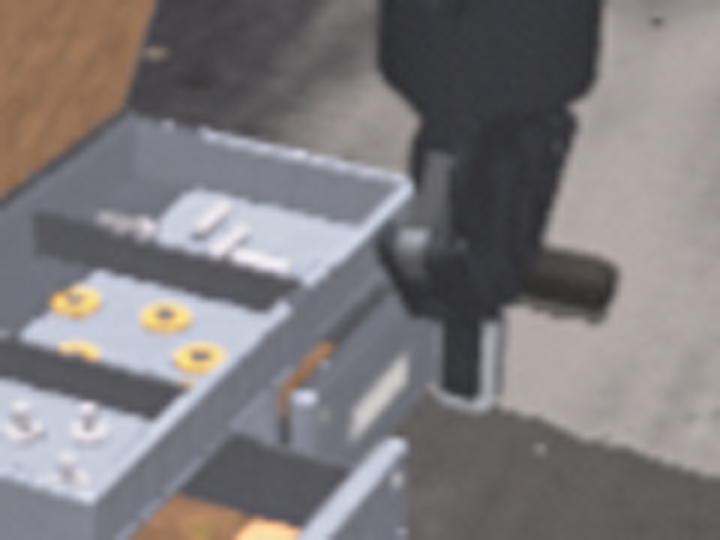

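View pics/t7.png

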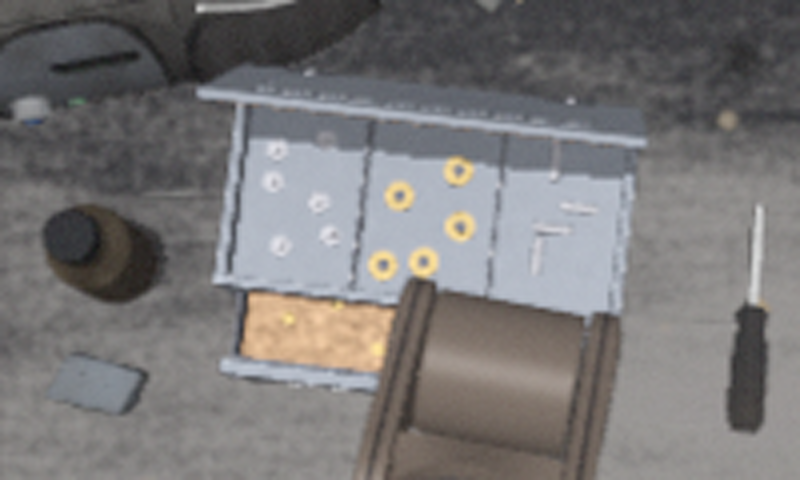

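Emit:
arm_command:
  steps:
    - [[0, -0.1, 0], [0, 0, 0.002], -1]
    - [[0, -0.2, 0], [0, 0, 0.002], -1]
    - [[0, -0.2, 0], [-0.01, 0, 0.002], -1]
    - [[0, -0.2, 0], [-0.018, 0, 0.002], -1]
    - [[0, -0.2, 0], [-0.022, 0, 0.002], -1]
    - [[0, -0.2, 0], [-0.024, 0, 0.002], -1]

```text
time: 6.9
eef_pos: [0.5385, -0.0018, 0.0395]
tcp_rot: [0.064, 0.993, -0.006, 0.099]
contact_force: [0.5, -0.4, -0.8]
opening: -0.001
```

```bash
python3 st.py pics/s8.png; python3 - <<'E'
from plant import *
from h import *
s=get_state();print(cmd(s,[-.0805,-.0615,.04],.2))
E
```

```text
6.9 [ 0.53851822 -0.00178246  0.03953203] [-0.08018352 -0.0619119   0.03953203] [ 0.54134516 -0.36714638 -0.8183231 ]
[ 0.31944882  0.08465832 -0.17452984]
(array([ 0.001 , -0.0005,  0.0007]), array([ 0.0001,  0.0004, -0.0005]))
```

View pics/s8.png

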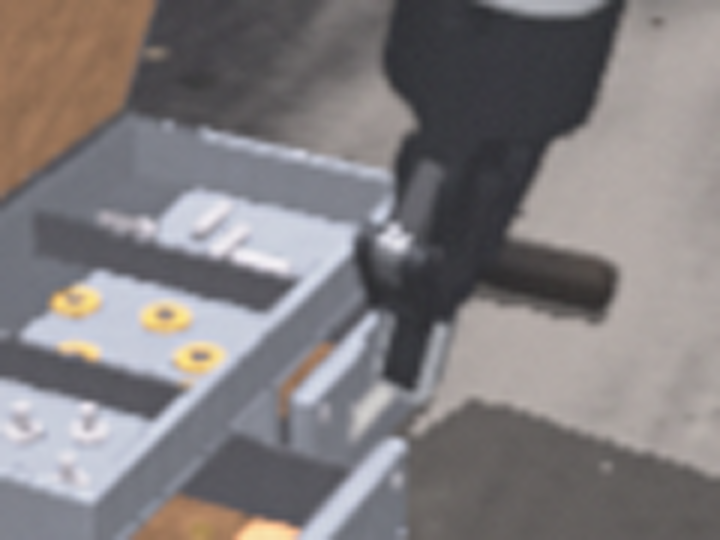

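Emit:
arm_command:
  steps:
    - [[0, 0, 0], [-0.001, 0, 0], -1]
    - [[0, 0, 0], [-0.002, 0, 0], -1]
    - [[0, 0, 0], [-0.003, 0, 0.0005], -1]

```text
time: 7.32
eef_pos: [0.5393, -0.0018, 0.0388]
tcp_rot: [0.063, 0.993, -0.006, 0.096]
contact_force: [-7.8, -0.2, 6.3]
opening: 0.0
```

```bash
python3 st.py pics/s9.png
```

```text
7.325 [ 0.53927518 -0.00176657  0.03883361] [-0.0794349  -0.06179876  0.03883361] [-7.69971623 -1.22911033  6.28889206]
[-6.80893643 -0.61664356  4.53409138]
```

View pics/s9.png

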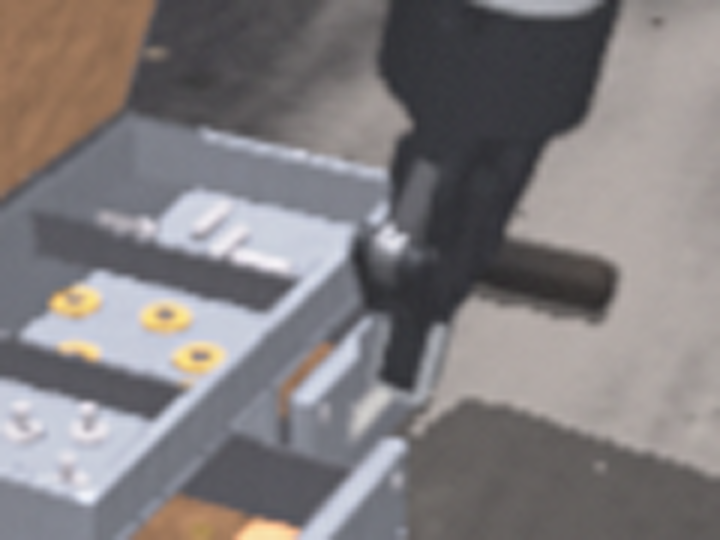

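```bash
python3 - <<'E'
from plant import *
from h import *
s=get_state();
for p in ([-.15,-.0615,.042],[-.15,.0615,.042],[-.1,.0615,.042],[-.085,.0615,.042]): print(cmd(s,p,.2))
E
```

```text
(array([ 0.0012, -0.0065,  0.0012]), array([ 0.0686,  0.0004, -0.0167]))
(array([ 0.0012, -0.0065,  0.0012]), array([ 0.0685,  0.1234, -0.0165]))
(array([ 0.0012, -0.0065,  0.0012]), array([ 0.0194,  0.1233, -0.0069]))
(array([ 0.0012, -0.0065,  0.0012]), array([ 0.0047,  0.1233, -0.004 ]))
```

Emit:
arm_command:
  steps:
    - [[0, 0, 0], [0.035, 0, -0.008], -1]
    - [[0, 0, 0], [0.069, 0, -0.016], -1]
    - [[0, 0, 0], [0.069, 0.03, -0.016], -1]
    - [[0, 0, 0], [0.069, 0.08, -0.016], -1]
    - [[0, 0, 0], [0.069, 0.123, -0.016], -1]
    - [[0, 0, 0], [0.069, 0.123, -0.016], -1]
    - [[0, 0, 0], [0.055, 0.123, -0.014], -1]
    - [[0, 0, 0], [0.045, 0.123, -0.012], -1]
    - [[0, 0, 0], [0.035, 0.123, -0.01], -1]
    - [[0, 0, 0], [0.027, 0.123, -0.008], -1]
    - [[0, 0, 0], [0.02, 0.123, -0.007], -1]
    - [[0, 0, 0], [0.014, 0.123, -0.006], -1]

```text
time: 8.88
eef_pos: [0.5398, 0.1217, 0.0415]
tcp_rot: [0.064, 0.993, -0.006, 0.095]
contact_force: [-1.2, -1.9, -0.3]
opening: -0.001
```

```bash
python3 st.py pics/s10.png; python3 - <<'E'
from plant import *
from h import *
s=get_state();print(cmd(s,[-.0805,.0615,.042],.2))
E
```

```text
8.875 [0.53984383 0.12170556 0.04152977] [-0.09475474  0.0607206   0.04152977] [-0.98379233 -2.05592876 -0.33593241]
[-1.32372105 -0.44836027 -1.11715186]
(array([ 0.0009, -0.0068,  0.0009]), array([-0.0131,  0.0006,  0.0024]))
```

View pics/s10.png

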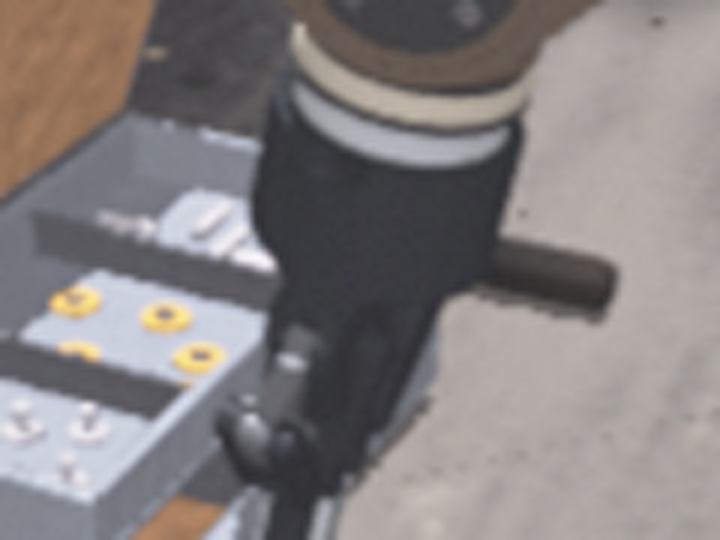

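The left drawer is moving in ahead of the finger; the gripper hides its front in this view. I go on in small steps towards the expected stop at -0.080.

Emit:
arm_command:
  steps:
    - [[0, 0, 0], [-0.003, 0, 0.0005], -1]
    - [[0, 0, 0], [-0.006, 0, 0.001], -1]
    - [[0, 0, 0], [-0.009, 0, 0.0015], -1]
    - [[0, 0, 0], [-0.011, 0, 0.002], -1]
    - [[0, 0, 0], [-0.012, 0, 0.002], -1]
    - [[0, 0, 0], [-0.012, 0, 0.002], -1]

```text
time: 9.68
eef_pos: [0.5528, 0.1203, 0.0421]
tcp_rot: [0.064, 0.993, -0.006, 0.096]
contact_force: [-1.9, 0.4, -1.6]
opening: -0.001
```

```bash
python3 st.py pics/s11.png
```

```text
9.675 [0.5527504  0.12029056 0.04208694] [-0.08177338  0.06097769  0.04208694] [-1.9460275   0.10826211 -1.58295898]
[-1.68182704  1.09928161 -1.34113714]
```

Emit:
arm_command:
  steps:
    - [[0, 0, 0], [-0.001, 0, 0], -1]
    - [[0, 0, 0], [-0.002, 0, 0], -1]
    - [[0, 0, 0], [-0.003, 0, 0.0005], -1]

```text
time: 10.1
eef_pos: [0.5543, 0.1201, 0.042]
tcp_rot: [0.064, 0.994, -0.006, 0.094]
contact_force: [-10.5, 1.1, 6.5]
opening: -0.001
```

```bash
python3 st.py pics/s11.png
```

```text
10.1 [0.55427597 0.12007584 0.0419548 ] [-0.08023286  0.06096101  0.0419548 ] [-10.53825021  -0.2430784    6.48645025]
[-9.05516535 -0.09896066  3.55957985]
```

Both drawers came to a firm stop at the same place, 0.080. I back off and rise to look at the drawers and the lid.

```bash
python3 - <<'E'
from plant import *
from h import *
s=get_state();
for p in ([-.14,.06,.042],[-.14,.0,.27],[-.08,-.0,.27]): print(cmd(s,p,.2))
E
```

```text
(array([ 0.0005, -0.0118,  0.0008]), array([ 0.0586, -0.0009, -0.0112]))
(array([ 0.0005, -0.0118,  0.0008]), array([ 0.016 , -0.0609, -0.2352]))
(array([ 0.0005, -0.0118,  0.0008]), array([-0.0429, -0.0609, -0.224 ]))
```

Emit:
arm_command:
  steps:
    - [[0, 0, 0], [0.03, 0, -0.006], -1]
    - [[0, -0.01, 0], [0.058, 0, -0.011], -1]
    - [[0, -0.01, 0], [0.05, -0.02, -0.06], -1]
    - [[0, -0.01, 0], [0.04, -0.04, -0.11], -1]
    - [[0, -0.01, 0], [0.03, -0.06, -0.16], -1]
    - [[0, -0.01, 0], [0.02, -0.1, -0.21], -1]
    - [[0, -0.01, 0], [0.016, -0.14, -0.235], -1]
    - [[0, -0.01, 0], [0.016, -0.2, -0.235], -1]
    - [[0, -0.01, 0], [0.016, -0.25, -0.235], -1]
    - [[0, -0.01, 0], [0.016, -0.25, -0.235], -1]

```text
time: 11.4
eef_pos: [0.4635, -0.124, 0.2714]
tcp_rot: [0.067, 0.993, -0.008, 0.101]
contact_force: [-0.1, 0.8, -0.2]
opening: 0.004
```

```bash
python3 - <<'E'
from plant import *
from h import *
s=get_state(); print(s["time"],chest(s["eef_pos"]),s["contact_force"])
c=read_camera("side");crop(c,180,130,360,310,3.3,"pics/s12.png")
t=read_camera("top");crop(t,150,140,350,260,4,"pics/t12.png")
E
```

```text
11.4 [-0.13881171 -0.19275037  0.27141201] [-0.10154958  0.81057961 -0.15324263]
```

View pics/s12.png

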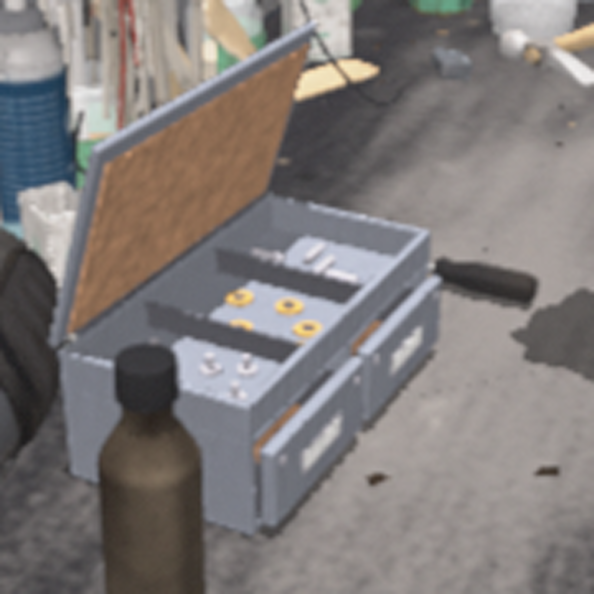

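View pics/t12.png

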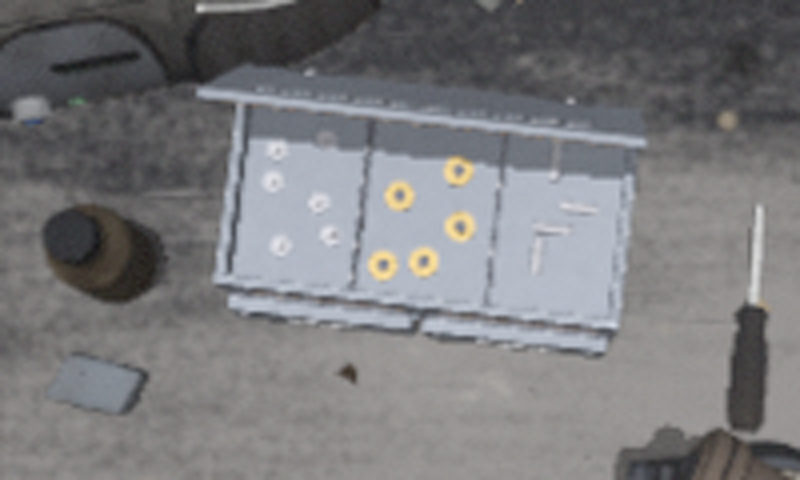

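```bash
python3 - <<'E'
from h import *
import pickle
t=pickle.load(open("c0.pkl","rb"))["top"]
T=lambda u,v:((u+.5)/4-.5+150,(v+.5)/4-.5+140)
for p in ((230,308),(412,330),(422,334),(606,353),(230,296),(414,317),(424,318),(607,338)): print(p,chest(onz(t,*T(*p),.061)).round(4))
for th in (1.15,1.2,1.25,1.3):
  P=[w([.07-.142*np.cos(th)+a*np.sin(th),y,.092+.142*np.sin(th)+a*np.cos(th)]) for y in (.125,-.125) for a in (0,.008)]
  q=proj(t,P); s=pickle.load(open("c0.pkl","rb"))["side"]; print(th,((q-[150,140]+.5)*4-.5).round(0).tolist(),((proj(s,P)-[180,130]+.5)*2.7-.5).round(0).tolist())
E
```

```text
(230, 308) [-0.0711  0.1162  0.061 ]
(412, 330) [-0.071   0.0012  0.061 ]
(422, 334) [-0.0727 -0.0054  0.061 ]
(606, 353) [-0.0706 -0.1211  0.061 ]
(230, 296) [-0.0636  0.1172  0.061 ]
(414, 317) [-0.0627  0.001   0.061 ]
(424, 318) [-0.0626 -0.0053  0.061 ]
(607, 338) [-0.0612 -0.1206  0.061 ]
1.15 [[192.0, 129.0], [193.0, 115.0], [641.0, 183.0], [643.0, 169.0]] [[103.0, 136.0], [93.0, 129.0], [281.0, 28.0], [274.0, 22.0]]
1.2 [[193.0, 116.0], [194.0, 102.0], [643.0, 170.0], [645.0, 156.0]] [[94.0, 130.0], [84.0, 123.0], [274.0, 23.0], [266.0, 18.0]]
1.25 [[193.0, 103.0], [195.0, 89.0], [645.0, 158.0], [646.0, 143.0]] [[85.0, 124.0], [76.0, 119.0], [267.0, 19.0], [259.0, 15.0]]
1.3 [[195.0, 91.0], [196.0, 76.0], [646.0, 145.0], [648.0, 130.0]] [[77.0, 119.0], [67.0, 114.0], [260.0, 15.0], [252.0, 12.0]]
```

```bash
python3 - <<'E'
from plant import *
from h import *
s=get_state();
for p in ([-.1,-.1,.285],[.075,0,.285],[.075,.0,.217],[.0507,0,.217]): print(w(p),cmd(s,p,.2))
E
```

```text
[ 0.51396665 -0.03700485  0.285     ] (array([-0.0007,  0.0008, -0.0008]), array([-0.0411,  0.0898, -0.0063]))
[0.70037683 0.03965181 0.285     ] (array([-0.0007,  0.0008, -0.0008]), array([-0.2125,  0.19  ,  0.0286]))
[0.70037683 0.03965181 0.217     ] (array([-0.0007,  0.0008, -0.0008]), array([-0.199 ,  0.19  ,  0.0952]))
[0.67627874 0.04277782 0.217     ] (array([-0.0007,  0.0008, -0.0008]), array([-0.1752,  0.19  ,  0.0904]))
```

Emit:
arm_command:
  steps:
    - [[0, 0, 0], [-0.02, 0.045, -0.006], -1]
    - [[0, 0, 0], [-0.041, 0.09, -0.006], -1]
    - [[0, 0, 0], [-0.085, 0.12, 0.003], -1]
    - [[0, 0, 0], [-0.13, 0.15, 0.012], -1]
    - [[0, 0, 0], [-0.17, 0.17, 0.02], -1]
    - [[0, 0, 0], [-0.213, 0.19, 0.028], -1]
    - [[0, 0, 0], [-0.213, 0.19, 0.028], -1]
    - [[0, 0, 0], [-0.213, 0.19, 0.028], -1]

```text
time: 12.5
eef_pos: [0.7003, 0.0413, 0.2854]
tcp_rot: [0.063, 0.993, -0.007, 0.1]
contact_force: [0.6, -0.1, 0.2]
opening: -0.002
```

```bash
python3 - <<'E'
from plant import *
from h import *
s=get_state(); print(s["time"],chest(s["eef_pos"]),s["contact_force"])
c=read_camera("side");crop(c,130,30,370,230,3.3,"pics/s13.png")
for p in ([.075,.0,.217],[.0507,0,.217]): print(w(p),cmd(s,p,.2))
E
```

```text
12.5 [0.07473418 0.00159417 0.28543128] [ 0.5618043  -0.10791812  0.20484606]
[0.70037683 0.03965181 0.217     ] (array([-0.0003,  0.0004,  0.0014]), array([ 0.0134, -0.0016,  0.0671]))
[0.67627874 0.04277782 0.217     ] (array([-0.0003,  0.0004,  0.0014]), array([ 0.0372, -0.0015,  0.0623]))
```

View pics/s13.png

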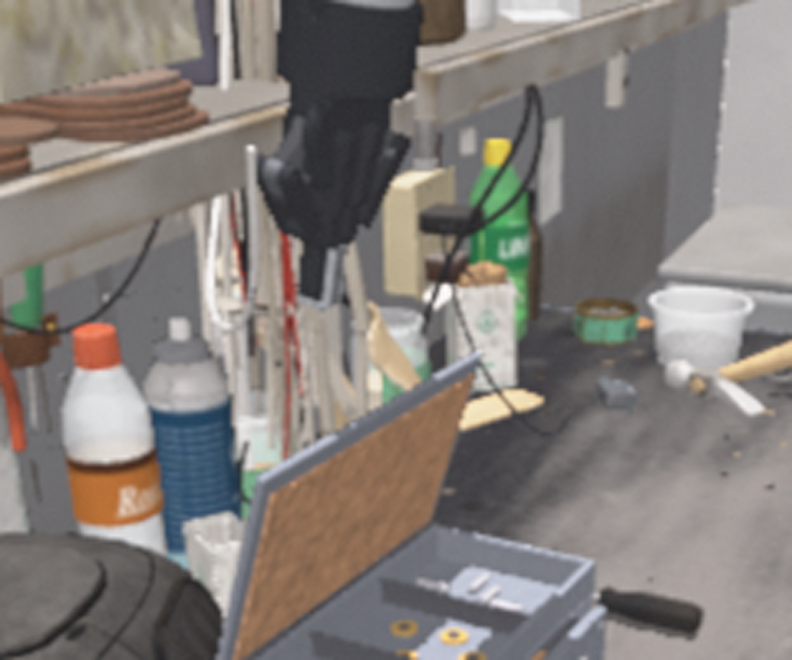

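The closed fingertip at about (320, 300) in the enlarged side view is above and behind the lid's edge and clear of the shelf. I go straight down behind the lid.

Emit:
arm_command:
  steps:
    - [[0, 0, 0], [0.007, 0, 0.033], -1]
    - [[0, 0, 0], [0.013, -0.001, 0.067], -1]
    - [[0, 0, 0], [0.013, -0.001, 0.067], -1]
    - [[0, 0, 0], [0.013, -0.001, 0.067], -1]

```text
time: 13.05
eef_pos: [0.7009, 0.0395, 0.2201]
tcp_rot: [0.064, 0.993, -0.007, 0.102]
contact_force: [0.5, -0.4, 0.1]
opening: 0.001
```

```bash
python3 - <<'E'
from plant import *
from h import *
s=get_state(); print(s["time"],chest(s["eef_pos"]),C.inv().apply(s["contact_force"]))
c=read_camera("side");crop(c,130,60,350,240,3.6,"pics/s14.png")
r=.128
for th in np.arange(1.3,.0,-.1):
  p=[.07-r*np.cos(th)+.008*np.sin(th)+.0108,0,.092+r*np.sin(th)+.008*np.cos(th)]
  print(th.round(2),np.round(p,4),cmd(s,p,.2)[1])
E
```

```text
13.05 [ 7.55665258e-02 -1.02448481e-04  2.20100062e-01] [ 0.53922773 -0.35904895  0.05472627]
1.3 [0.0543 0.     0.2175] [ 0.0214  0.0001 -0.0017]
1.2 [0.0419 0.     0.2142] [ 0.0342  0.0001 -0.0011]
1.1 [0.0299 0.     0.2097] [0.0469 0.0001 0.0009]
1.0 [0.0184 0.     0.204 ] [0.0593 0.0001 0.0041]
0.9 [0.0075 0.     0.1972] [0.0713 0.0001 0.0086]
0.8 [-0.0026  0.      0.1894] [0.0828 0.0001 0.0142]
0.7 [-0.0119  0.      0.1806] [0.0937 0.0002 0.0209]
0.6 [-0.0203  0.      0.1709] [0.1039 0.0002 0.0287]
0.5 [-0.0277  0.      0.1604] [0.1132 0.0002 0.0375]
0.4 [-0.034   0.      0.1492] [0.1216 0.0002 0.0472]
0.3 [-0.0391  0.      0.1375] [0.1291 0.0002 0.0577]
0.2 [-0.0431  0.      0.1253] [0.1354 0.0002 0.0688]
0.1 [-0.0458  0.      0.1127] [0.1406 0.0002 0.0805]
```

View pics/s14.png

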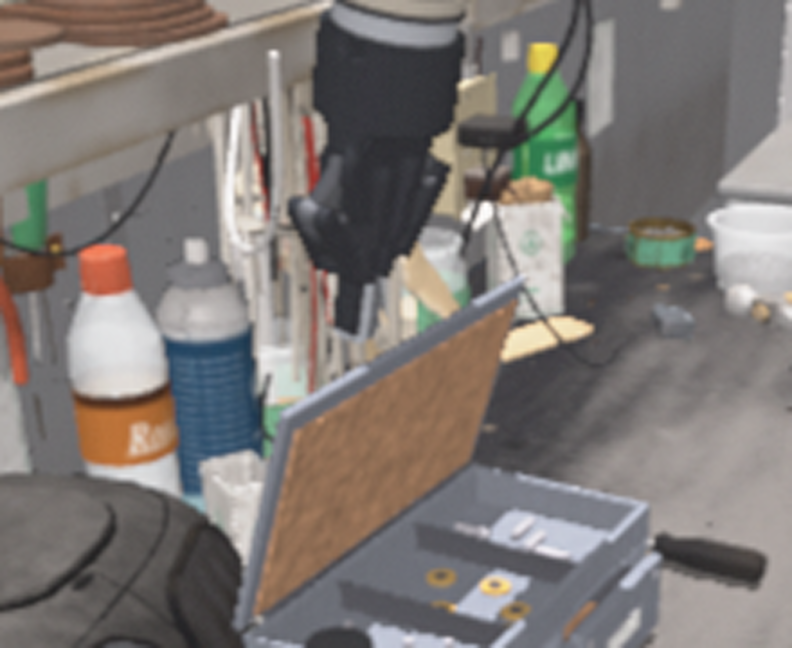

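Emit:
arm_command:
  steps:
    - [[0, 0, 0], [0.008, 0, 0.002], -1]
    - [[0, 0, 0], [0.016, 0, 0.002], -1]
    - [[0, 0, 0], [0.023, 0, 0.002], -1]
    - [[0, 0, 0], [0.034, 0, 0.002], -1]
    - [[0, 0, 0], [0.041, 0, 0.003], -1]
    - [[0, 0, 0], [0.047, 0, 0.003], -1]
    - [[0, 0, 0], [0.053, 0, 0.0045], -1]
    - [[0, 0, 0], [0.059, 0, 0.006], -1]
    - [[0, 0, 0], [0.059, 0, 0.006], -1]

```text
time: 14.22
eef_pos: [0.6445, 0.0468, 0.2023]
tcp_rot: [0.064, 0.993, -0.007, 0.101]
contact_force: [-0.2, 0.3, 0.1]
opening: 0.002
```

```bash
python3 - <<'E'
from plant import *
from h import *
s=get_state(); print(s["time"],chest(s["eef_pos"]),C.inv().apply(s["contact_force"]))
c=read_camera("side");crop(c,130,60,350,240,3.6,"pics/s15.png")
r=.128
for th in np.arange(1.0,-.01,-.1):
  p=[.07-r*np.cos(th)+.008*np.sin(th)+.0108,0,.092+r*np.sin(th)+.008*np.cos(th)]
  print(th.round(2),np.round(p,4),cmd(s,p,.2)[1])
E
```

```text
14.225 [ 1.86831794e-02 -5.27742737e-05  2.02338222e-01] [-0.19888147  0.23235175  0.11222285]
1.0 [0.0184 0.     0.204 ] [-0.      0.0001 -0.0017]
0.9 [0.0075 0.     0.1972] [0.012  0.0001 0.0027]
0.8 [-0.0026  0.      0.1894] [0.0235 0.0001 0.0084]
0.7 [-0.0119  0.      0.1806] [0.0344 0.0001 0.0151]
0.6 [-0.0203  0.      0.1709] [0.0446 0.0001 0.0229]
0.5 [-0.0277  0.      0.1604] [0.0539 0.0001 0.0317]
0.4 [-0.034   0.      0.1492] [0.0623 0.0001 0.0414]
0.3 [-0.0391  0.      0.1375] [0.0697 0.0001 0.0518]
0.2 [-0.0431  0.      0.1253] [0.0761 0.0001 0.063 ]
0.1 [-0.0458  0.      0.1127] [0.0812 0.0001 0.0747]
0.0 [-0.0472  0.      0.1   ] [0.0852 0.0001 0.0869]
```

View pics/s15.png

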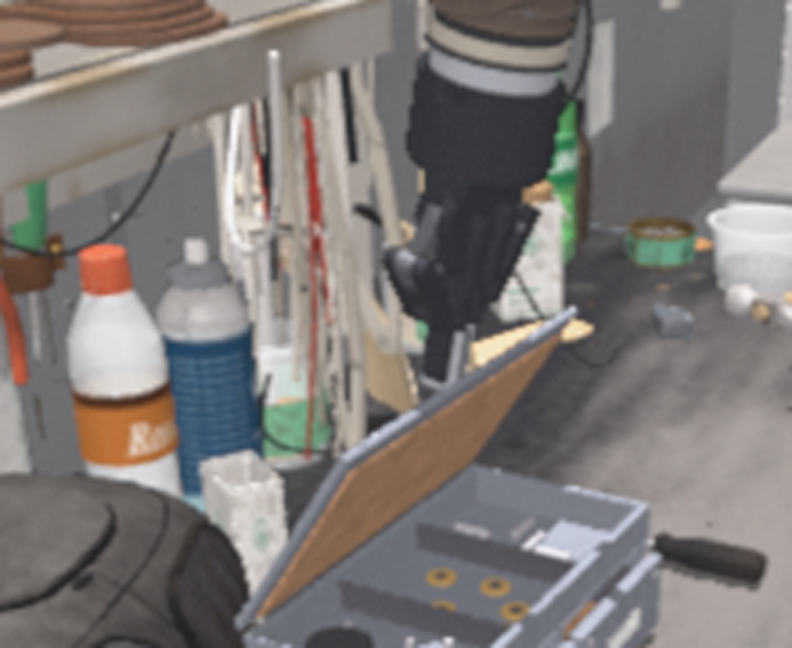

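The lid has swung to roughly 1.0 rad, and the fingertip at about (440, 375) is on its outer face. I follow the arc down.

Emit:
arm_command:
  steps:
    - [[0, 0, 0], [0.006, 0, 0.001], -1]
    - [[0, 0, 0], [0.012, 0, 0.004], -1]
    - [[0, 0, 0], [0.018, 0, 0.006], -1]
    - [[0, 0, 0], [0.023, 0, 0.009], -1]
    - [[0, 0, 0], [0.029, 0, 0.012], -1]
    - [[0, 0, 0], [0.034, 0, 0.016], -1]
    - [[0, 0, 0], [0.04, 0, 0.02], -1]
    - [[0, 0, 0], [0.045, 0, 0.024], -1]
    - [[0, 0, 0], [0.049, 0, 0.028], -1]
    - [[0, 0, 0], [0.054, 0, 0.032], -1]
    - [[0, 0, 0], [0.054, 0, 0.032], -1]

```text
time: 15.65
eef_pos: [0.5979, 0.0529, 0.1593]
tcp_rot: [0.064, 0.993, -0.007, 0.101]
contact_force: [-0.6, -0.1, 0.3]
opening: 0.002
```

```bash
python3 - <<'E'
from plant import *
from h import *
s=get_state(); print(s["time"],chest(s["eef_pos"]),C.inv().apply(s["contact_force"]))
c=read_camera("side");crop(c,130,60,350,240,3.6,"pics/s16.png")
r=.128
for th in np.arange(.5,-.01,-.1):
  p=[.07-r*np.cos(th)+.008*np.sin(th)+.0108,0,.092+r*np.sin(th)+.008*np.cos(th)]
  print(th.round(2),np.round(p,4),cmd(s,p,.2)[1])
E
```

```text
15.65 [-2.83180447e-02 -3.30893159e-05  1.59261612e-01] [-0.60859401 -0.15614331  0.33516947]
0.5 [-0.0277  0.      0.1604] [-0.0008  0.     -0.001 ]
0.4 [-0.034   0.      0.1492] [0.0076 0.     0.0087]
0.3 [-0.0391  0.      0.1375] [0.015  0.     0.0192]
0.2 [-0.0431  0.      0.1253] [0.0213 0.0001 0.0303]
0.1 [-0.0458  0.      0.1127] [0.0264 0.0001 0.0421]
0.0 [-0.0472  0.      0.1   ] [0.0304 0.0001 0.0543]
```

View pics/s16.png

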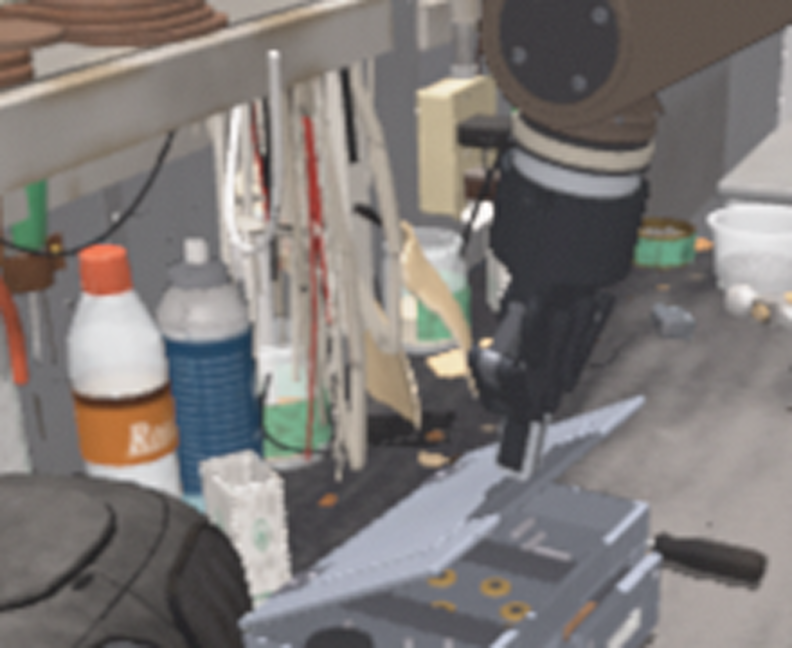

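Emit:
arm_command:
  steps:
    - [[0, 0, 0], [0.004, 0, 0.005], -1]
    - [[0, 0, 0], [0.008, 0, 0.009], -1]
    - [[0, 0, 0], [0.012, 0, 0.014], -1]
    - [[0, 0, 0], [0.015, 0, 0.019], -1]
    - [[0, 0, 0], [0.018, 0, 0.025], -1]
    - [[0, 0, 0], [0.021, 0, 0.03], -1]
    - [[0, 0, 0], [0.024, 0, 0.036], -1]
    - [[0, 0, 0], [0.026, 0, 0.042], -1]
    - [[0, 0, 0], [0.028, 0, 0.047], -1]
    - [[0, 0, 0], [0.029, 0, 0.05], -1]
    - [[0, 0, 0], [0.029, 0, 0.05], -1]

```text
time: 17.08
eef_pos: [0.5798, 0.0552, 0.1044]
tcp_rot: [0.064, 0.993, -0.007, 0.101]
contact_force: [0.4, -0.6, -0.4]
opening: 0.002
```

```bash
python3 - <<'E'
from plant import *
from h import *
s=get_state(); print(s["time"],chest(s["eef_pos"]),C.inv().apply(s["contact_force"]))
c=read_camera("side");crop(c,130,90,350,270,3.6,"pics/s17.png")
print(cmd(s,[-.047,0,.1],.2))
E
```

```text
17.075 [-4.66005675e-02 -9.43817165e-05  1.04416914e-01] [ 0.45842232 -0.58726169 -0.38678553]
(array([-0.0003,  0.0018,  0.0005]), array([0.0013, 0.0001, 0.0042]))
```

View pics/s17.png

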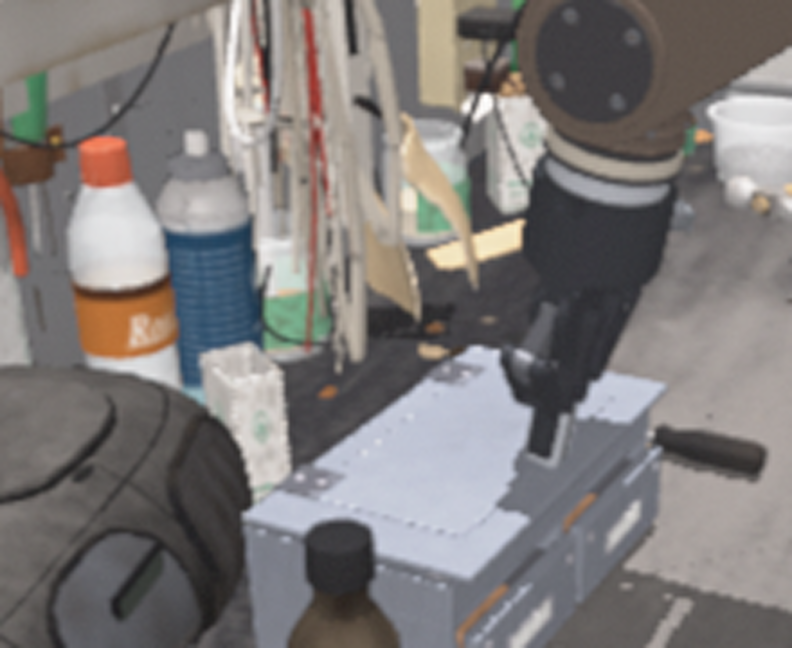

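The lid is nearly shut. I press down in 1 mm steps, straight down in the world, until the force rises.

Emit:
arm_command:
  steps:
    - [[0, 0, 0], [0.0002, 0, 0.001], -1]
    - [[0, 0, 0], [0.0004, 0, 0.002], -1]
    - [[0, 0, 0], [0.0006, 0, 0.003], -1]
    - [[0, 0, 0], [0.0006, 0, 0.003], -1]

```text
time: 17.62
eef_pos: [0.5799, 0.0552, 0.1015]
tcp_rot: [0.064, 0.993, -0.007, 0.101]
contact_force: [-0.0, 0.5, 0.0]
opening: -0.001
```

```bash
python3 - <<'E'
from plant import *
from h import *
s=get_state(); print(s["time"],chest(s["eef_pos"]),C.inv().apply(s["contact_force"]))
E
```

```text
17.625 [-4.64676213e-02 -5.32949967e-05  1.01536391e-01] [-0.10654273  0.45753038  0.00978939]
```

Emit:
arm_command:
  steps:
    - [[0, 0, 0], [0.0002, 0, 0.001], -1]
    - [[0, 0, 0], [0.0004, 0, 0.002], -1]
    - [[0, 0, 0], [0.0004, 0, 0.002], -1]

```text
time: 18.0
eef_pos: [0.5801, 0.0552, 0.1007]
tcp_rot: [0.064, 0.993, -0.007, 0.101]
contact_force: [-3.7, -0.5, 7.5]
opening: -0.003
```

```bash
python3 - <<'E'
from plant import *
from h import *
s=get_state(); print(s["time"],chest(s["eef_pos"]),C.inv().apply(s["contact_force"]))
E
```

```text
18.0 [-4.62934657e-02 -3.52487514e-05  1.00662799e-01] [-3.64677557 -0.93284527  7.47946907]
```

Emit:
arm_command:
  steps:
    - [[0, 0, 0], [0.0002, 0, 0.0015], -1]
    - [[0, 0, 0], [0.0002, 0, 0.0015], -1]

```text
time: 18.25
eef_pos: [0.5801, 0.0553, 0.1006]
tcp_rot: [0.064, 0.993, -0.007, 0.1]
contact_force: [-5.5, 0.3, 8.6]
opening: -0.001
```

Emit:
arm_command:
  steps:
    - [[0, 0, 0], [-0.004, 0, -0.02], -1]
    - [[0, 0, 0], [-0.01, 0, -0.05], -1]
    - [[0, 0, 0], [-0.01, -0.04, -0.1], -1]
    - [[0, 0, 0], [0.02, -0.08, -0.14], -1]
    - [[0, 0, 0], [0.05, -0.12, -0.15], -1]
    - [[0, 0, 0], [0.08, -0.17, -0.15], -1]
    - [[0, 0, 0], [0.08, -0.23, -0.15], -1]
    - [[0, 0, 0], [0.08, -0.28, -0.15], -1]
    - [[0, 0, 0], [0.08, -0.3, -0.15], -1]

```text
time: 19.38
eef_pos: [0.4336, -0.2309, 0.2319]
tcp_rot: [0.065, 0.993, -0.007, 0.1]
contact_force: [-0.1, 0.5, -0.3]
opening: 0.003
```

```bash
python3 - <<'E'
from plant import *
from h import *
s=get_state(); print(s["time"],chest(s["eef_pos"]),C.inv().apply(s["contact_force"]))
c=read_camera("side");crop(c,180,130,360,310,3.3,"pics/s18.png")
t=read_camera("top");crop(t,150,140,350,260,4,"pics/t18.png")
import pickle; pickle.dump((c,t),open("c1.pkl","wb"))
for n,k,o,m in (("side",c,(180,130),3.3),("top",t,(150,140),4)):
  q=proj(k,[w([-.072,.125,.1]),w([-.072,-.125,.1]),w([.07,-.125,.1]),w([.07,.125,.1])]); print(n,((q-np.array(o)+.5)*m-.5).round(0).tolist())
E
```

```text
19.375 [-0.15474799 -0.30264981  0.23192287] [-0.12356744  0.46241026 -0.27379394]
side [[268.0, 401.0], [451.0, 223.0], [272.0, 183.0], [58.0, 338.0]]
top [[206.0, 301.0], [615.0, 351.0], [642.0, 122.0], [238.0, 73.0]]
```

View pics/s18.png

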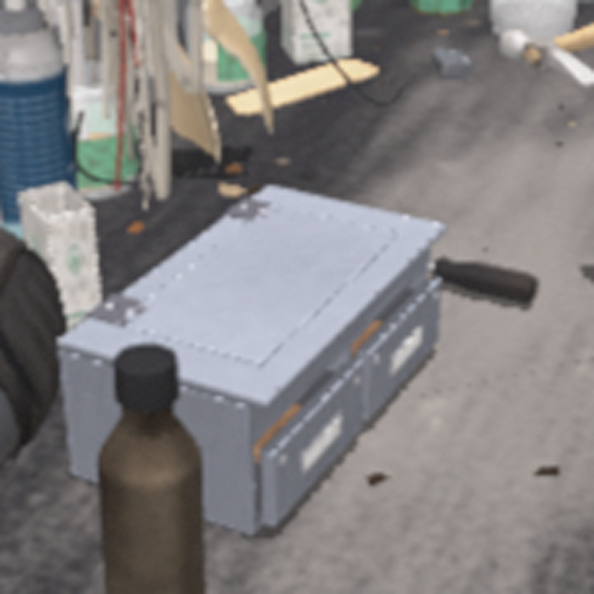

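View pics/t18.png

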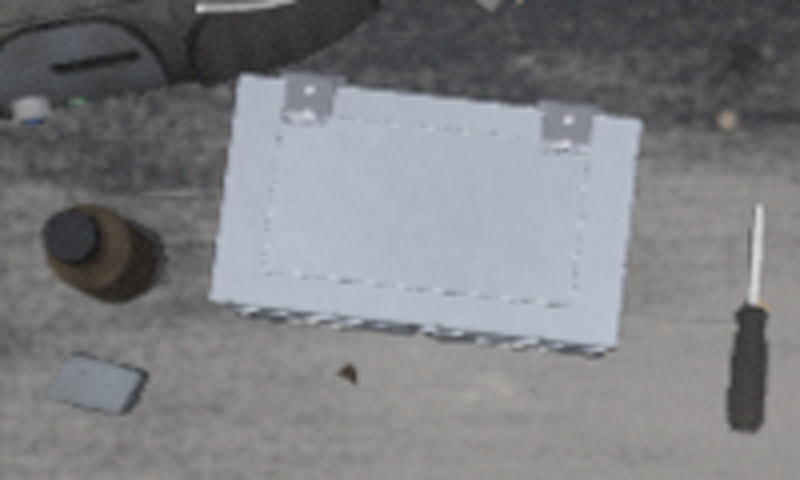

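```bash
python3 -c "
from plant import *
print(sign_off()); print(get_state()['time'])"
```

```text
the job is handed in; nothing more can be done
None
the job is handed in; nothing more can be done
```

I pushed the right drawer home, then the left, with closed fingertips on the outer faces. I then swung the lid down from about 1.27 rad by pushing on its outer face near the free edge. I handed the job in at about 19.4 s of the 56 s allowed.

**Drawers:** Both stopped firmly at the same depth, with about 8–10 N on the finger. The last top view before the lid came down put the faces at about -71 to -72 mm, against -72 mm when shut.

**Lid:** It met a firm stop with the TCP at about 0.1007 m and 7–9 N upward. In the final top view all four corners of the lid match the shut position to a few enlarged pixels. The side view agrees within about 2 px.

**Other objects:** The chest, bottle, screwdriver and stone show no visible shift between the first and last top pictures.

**Two readings that did not quite fit:**
- **Brown strip:** The side view still shows a thin brown strip above the drawer fronts. I take it to be the built-in gap, because both drawers stopped hard, but I did not check it separately.
- **Upward force:** At the first drawer stop I also read about 6 N upward and suspected the gripper was touching the rim. I backed off, tilted the tool and pushed again. The stop came within about 1 mm of the same depth, with the same upward reading.

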